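Unlock the dosing unit and lift its cassette out by the two side catches

ROBOT

A 7-joint arm with a two-finger parallel gripper is mounted at the origin on the work surface. World frame = base frame: x ahead of the robot, y to its left, z up, the work surface at z = 0. Lengths are in m, angles in rad, forces in N, time in s.
With the tool pointing down it reaches from about 0.425 to 0.875 m from the base axis. Payload 4.7 kg.
Tool frame: the origin (TCP) lies at the very end of the fingers, on their centre line; the grasp point (between the pads) lies 19 mm behind it (arm.grasp_offset is the distance from the TCP to the grasp point, in m); z points along the fingers, y is the line along which they close (so a half turn about z gives the same grasp; the last joint's range is limited). The gripper opens to 87 mm and grips with 3 to 60 N. Pads are 19 mm wide; open, the fingers measure 117 mm over their backs; the gripper's body (75 mm by 190 mm) begins 51 mm behind the grasp point.
Start: joints at [-1.266, 0.321, -0.07, 1.45, 0.023, 1.371, -0.057], TCP at [0.186, 0.623, 0.188] pointing down, gripper open.
Joint ranges: [-2.86, 2.86], [-0.3, 2.09], [-1.38, 1.24], [0.06, 2.45], [-1.56, 4.7], [0.09, 2.05], [-2.69, 2.69]. Speed limits (rad/s): [2.57, 2.57, 3.14, 3.14, 3.14, 3.14, 3.14].

INTERFACE

Orientations are given as a rotation vector (axis times angle).
In Python, from station import arm, read_camera, camera_model, close_job gives the robot as it stands. The module is installed in compiled form; this text tells all that it offers.
- The arm moves only by the shell command python3 -m handwheel 'ROWS' [OPENING] [FORCE]. ROWS is a JSON object whose one key "steps" holds a list of rows, each an object of numbers: "x", "y", "z": the shift along the tool's x, y, z in m; "wx", "wy", "wz": the turn, a rotation vector about the tool's x, y, z in units of 5 degrees (1.0 is 5 degrees). In form: {"steps": [{"x": .., "y": .., "z": .., "wx": .., "wy": .., "wz": ..}, ...]}. A call has 1 to 20 rows; each row is the pose to reach, as a shift and turn from the pose commanded when the call began, along the tool's axes at that moment; what a row does not reach only later rows make up. A row lasts 1/8 s, in which the tool goes at most 62.5 mm and 10.7 degrees, less where a joint would pass 70% of its speed; a pose out of reach is approached as far as the arm can. A call with a gripper value outside its range is refused whole. OPENING is the finger opening in m, from 0 to 0.087, set as the call begins (- or left out, the last holds). The fingers move at their own pace and stop on an object; FORCE is the grip in N (left out, the last holds). Time passes only in rows, so rows that repeat a pose let the fingers close. It gives the time, the measured TCP pose, the force, the opening and the grip force at its end, in the units of the state.
- arm.get_state(): the state, without advancing time (a new reading comes with each control period).
- read_camera(name): name is "side" or "top"; returns the picture (384x512x3 uint8, red, green, blue); there is no depth.
- camera_model(name): a dict with "fx", "fy", "cx", "cy" (pixels), "pose" (4x4, takes a point from camera to world coordinates). Camera axes: x right, y up, looking along -z (the intrinsics and any distortion apply to the point x, -y, -z); pixel columns grow to the right and rows downward; lengths in m; the calibration is good to about 2 mm. A picture is of the moment at which its call begins. camera_model takes no time and is no camera call.
- close_job(): hands the job in; it is judged then, once.
The state is a dict: "t": time; "joints": joint angles; "dq": joint speeds; "joint_torque": joint torques, N m; "ee_pos": TCP position; "eef_rot": TCP orientation; "contact_force": force on the tool from outside, world axes, zero at the start; "ft_torque": the same for the moment, N m; "gripper_width": finger opening in m; "grasp_force": force on a finger pad.
Only numpy, scipy, OpenCV 4.12 (cv2) and the standard library are available. Lean on these libraries where they do the work, as an engineer would, in place of code of your own. Each camera call takes 0.05 s, during which the arm holds its last target. There are 200 camera calls.

TASK

The dosing cassette of the small bench filling unit has to come out for washing. Turn the lock dial until its pointer stands on the zero mark (the one long mark), then pinch the cassette's two side catches together and lift it straight up out of the unit. Finish while holding it: keep the cassette level and still in the gripper, by both catches, about 10 cm above its seat, with the dial left at zero, and leave the other things on the table alone.

Things in the scene. Friction and masses are not known exactly. Their poses are not given: they have to be found in the camera images.
- unit: The bench dosing unit, fixed to the table: white base 150 (x) x 270 (y) x 30 mm high. Origin on the table under the middle of the cassette seat; z up, y along its long side (base from y -145 to +125 mm). Round dial plate 90 mm across at y = -80 mm; grey motor housing 120 x 55 mm, 75 mm high above the table, from y = +65 to +120 mm.
- seat (a point): Centre of the cassette seat on the unit's deck, 30 mm above the table; axes as the unit. Two grey keepers 30 mm wide stand beside it at x = +-33 to +-46 mm, tops 49.5 mm above the table; their lips overhang the teeth of the cassette's catches and stop it rising until both catches are pressed in.
- dial (a joint): Lock dial angle, rad: 0 = pointer on the zero mark, growing counterclockwise from above; turns from -0.6 to 1.8, starts between 0.6 and 1.5 (turn it clockwise). Stays where left (friction 0.04 N m, no stop at zero). Beyond about 0.5 a steel segment under its grip, reaching 44 mm from the axis, overhangs the cassette's side ledge and blocks it; at zero it stands clear.
- dial_grip (a point): On the dial's axis (unit y = -80 mm), 89 mm above the table: the middle of an upright grip bar 14 mm thick, 44 mm long, 26 mm high (76 to 102 mm above the table). Axes turn with the dial: x across the bar (fingers close along it), y along it; the black pointer lies towards -y, as does a white stripe on the bar. At dial 0 they are parallel to the unit's axes.
- dial_zero (a point): The zero mark on the dial plate: the one long, wide black mark (14 x 4 mm; the others are 6 mm long), on the unit's -y side of the dial, 37 mm from the dial's axis, 33 mm above the table.
- cassette: The dosing cassette: white block 36 (x) x 56 (y) x 46 mm high, six round ports on top, a 16 mm wide ledge on its -y side, 0.13 to 0.25 kg. Origin under its centre, axes as the unit; seated, its underside is 30 mm above the table. Guides with 1.5 mm play hold its lowest 14 mm: it lifts out straight up. Two upright grey catch plates stand 8 mm off its +-x sides.
- near_pad (a point): Middle of the outer face of the catch on the cassette's -x side, 46 mm above the cassette's underside, at x = -31 mm. The plate is 24 mm wide (y), 5 mm thick, its pad free from 22 to 60 mm above the underside. Outer faces of the two catches are 62 mm apart when free, 48 mm when fully pressed.
- far_pad (a point): The same on the catch on the +x side, at x = +31 mm.
- catch_near (a joint): How far the -x catch is pressed in towards the cassette: 0 free, 0.007 m fully in; its tooth clears the keeper beyond about 0.0035 m. The spring pushes back with 2.4 N at 0 and 6.6 N at 0.007.
- catch_far (a joint): The same for the +x catch.
- mug_a: White mug, 80 mm across, 95 mm high, beside the unit's motor housing. Leave alone. Origin under its centre.
- mug_b: Blue-glazed mug of the same size to the left. Leave alone.
- dropper: Small amber bottle with black cap, 32 mm across, 75 mm high, beside the dial end of the unit. Leave alone.
- jar: Small clear jar with white lid, 38 mm across, 40 mm high, on the robot's side of the unit. Leave alone.
- travel_cup: Green travel cup with black lid and straw, 88 mm across, 177 mm high with the straw, to the right. Leave alone.
- tub: Open clear plastic tub 190 x 130 x 65 mm, to the right. Leave alone.
- scissors: Scissors with black handles, 160 mm long, 8 mm high, lying flat beyond the unit, along it. Leave alone.
Mind the look-alikes: they are no part of the job. Leave any red look-alike of the cassette alone.

How it is judged:
On the way, in this order (a step that is already met when the one before it is completed fails the run):
1. the dial's pointer is turned to the zero mark while the cassette is still seated (value of joint dial between -0.12 and 0.12 rad and z of cassette in the frame of seat below 0.006 m), for 0.3 s.
2. the cassette is lifted out of its seat by its two pinched catches (z of cassette in the frame of seat above 0.03 m and value of joint each of catch_near, catch_far above 0.003 m), for 0.2 s.
At the end, for the whole second after the job is handed in: The cassette hangs still and level (within 15 degrees) in the gripper, both catches pressed in by more than 3 mm, its underside 70 to 160 mm above the seat and within 80 mm of being over it, touching nothing of the unit, and the dial's pointer is within 0.12 rad (7 degrees) of zero (z of cassette in the frame of seat between 0.07 and 0.16 m and horizontal distance between cassette and seat below 0.08 m and angle between cassette's own z axis and vertical below 0.26 rad and linear speed of cassette below 0.03 m/s and value of joint each of catch_near, catch_far above 0.003 m and contact force between the fingers and catch_near above 1 N and contact force between the fingers and catch_far above 1 N and contact force between cassette and unit below 0.2 N and value of joint dial between -0.12 and 0.12 rad); the arm keeps its last pose, push and grip.
It fails at once if a bystander is moved by more than 20 mm (distance of any of mug_a, mug_b, dropper, jar, travel_cup, tub, scissors from where it was at the start of the episode above 0.02 m).
It also fails if it takes over 48 s, if anything falls off the work surface, if the arm or the gripper's body presses on something with over 40 N, if the wrist force passes 120 N, or if a joint passes its speed limit or range.

## Working session

There is one attempt and no reset: what is moved stays moved. The work goes in short steps, Python scripts to look and compute and a shell command to move; the robot and the scene stay as the last step left them, time stands still between calls to the robot, and variables do not carry over. Pictures are saved under pics/ and viewed, at most 10 in all, crops included, and the job is handed in when it is done.

```bash
mkdir -p pics
python3 - <<'E'
from station import *
import cv2,numpy as np
for n in("top","side"):
    im=read_camera(n); cv2.imwrite(f"pics/{n}0.png",im[:,:,::-1]); 
    m=camera_model(n); print(n,{k:(np.round(v,4).tolist()) for k,v in m.items()})
s=arm.get_state(); print(s['t'],s['ee_pos'],s['eef_rot'],s['gripper_width'],arm.grasp_offset)
E
```

```text
top {'fx': 377.9541, 'fy': 377.9541, 'cx': 253.0672, 'cy': 186.073, 'pose': [[0.0951, 0.9732, -0.2096, 0.3533], [-0.9955, 0.093, -0.0202, 0.0165], [-0.0001, 0.2106, 0.9776, 1.1273], [0.0, 0.0, 0.0, 1.0]]}
side {'fx': 412.1793, 'fy': 412.1793, 'cx': 255.6515, 'cy': 190.0541, 'pose': [[0.9204, 0.3045, -0.2452, 0.2533], [-0.3909, 0.7221, -0.5708, -0.7513], [0.0033, 0.6212, 0.7837, 1.1597], [0.0, 0.0, 0.0, 1.0]]}
0.1 [0.1862342  0.62217641 0.18657009] [-4.55104282e-01 -3.10829703e+00  2.69834726e-03] 0.08711547737128052 0.0187
```

View pics/top0.png

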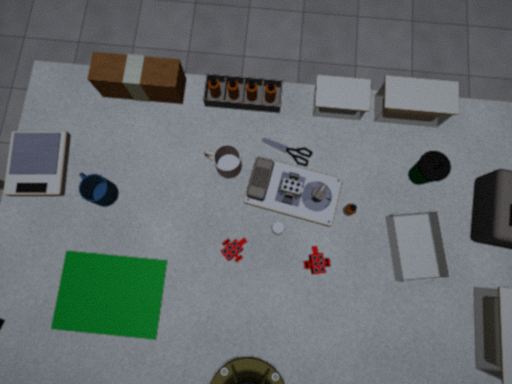

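View pics/side0.png

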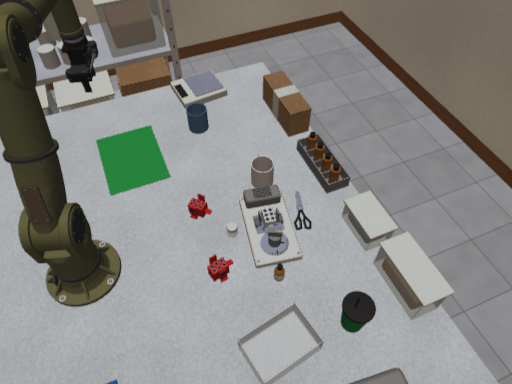

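The top view shows the unit at about (293,190), with the dial at (318,194), the cassette at (291,185) and the housing at (260,178). In the side view the cassette is at (269,217) and the dial at (274,240). I'll enlarge both.

Run:
```python
import cv2,numpy as np
a=cv2.imread("pics/top0.png")[150:230,240:350]; b=cv2.imread("pics/side0.png")[180:270,230:310]
a=cv2.resize(a,None,fx=7,fy=7,interpolation=cv2.INTER_CUBIC);b=cv2.resize(b,None,fx=6,fy=6,interpolation=cv2.INTER_CUBIC)
cv2.imwrite("pics/topz.png",a);cv2.imwrite("pics/sidez.png",b)
```

```text
(no output)
```

View pics/topz.png

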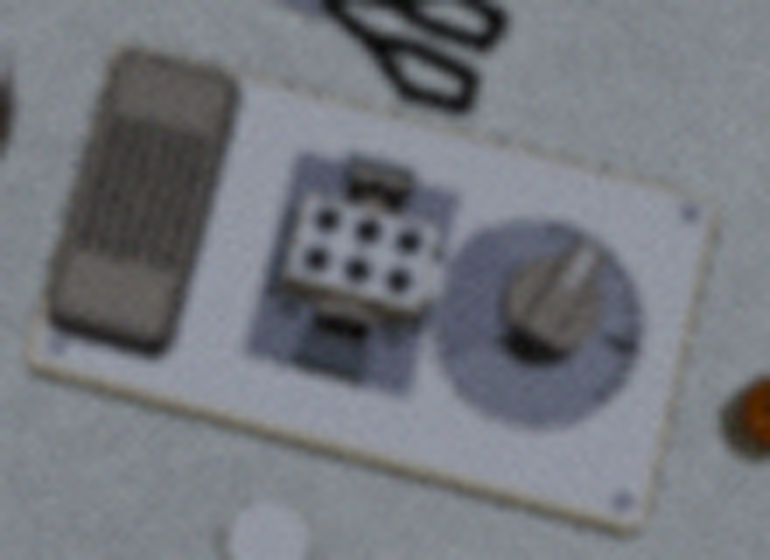

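View pics/sidez.png

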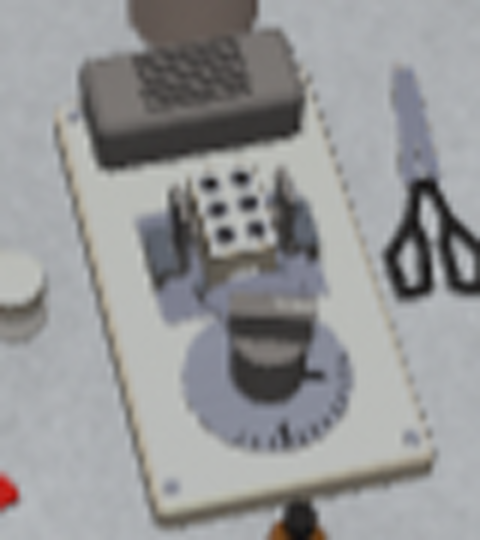

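The top crop shows the six ports centred at about (362,250), the plate at (540,323), the zero mark at (620,345), and the bar stripe running from (560,285) to (590,250). The side crop has the ports around (233,206), the zero mark at (286,434) and the pointer at (312,376). Next I'll measure these.

```bash
cat > h.py <<'E'
import cv2,numpy as np
from station import *
def ray(n,p):
    m=camera_model(n);P=np.array(m['pose']);d=np.array([(p[0]-m['cx'])/m['fx'],-(p[1]-m['cy'])/m['fy'],-1.])
    d=P[:3,:3]@d;return P[:3,3],d/np.linalg.norm(d)
def plane(n,p,z):
    o,d=ray(n,p);return o+d*(z-o[2])/d[2]
def tri(pt,ps):
    o1,d1=ray('top',pt);o2,d2=ray('side',ps)
    A=np.stack([d1,-d2],1);t=np.linalg.lstsq(A,o2-o1,rcond=None)[0]
    a,b=o1+d1*t[0],o2+d2*t[1];return (a+b)/2,np.linalg.norm(a-b)
T=lambda c:np.array([240+(c[0]+.5)/7-.5,150+(c[1]+.5)/7-.5])
S=lambda c:np.array([230+(c[0]+.5)/6-.5,180+(c[1]+.5)/6-.5])
def dark(img,p,r=2):  # darkness weighted centroid
    g=cv2.cvtColor(img,cv2.COLOR_BGR2GRAY).astype(float);x,y=np.round(p).astype(int)
    w=g[y-r:y+r+1,x-r:x+r+1];w=np.clip(np.percentile(w,70)-w,0,None);yy,xx=np.mgrid[y-r:y+r+1,x-r:x+r+1]
    return np.array([(w*xx).sum(),(w*yy).sum()])/w.sum()
E
python3 - <<'E'
from h import *
np.set_printoptions(precision=4,suppress=True)
t=cv2.imread("pics/top0.png");s=cv2.imread("pics/side0.png")
tp=[(317,258),(328,220),(357,270),(368,230),(398,279),(407,241)]
sp=[(209,184),(241,177),(217,209),(249,203),(225,234),(257,229)]
Pt=[dark(t,T(p)) for p in tp];Ps=[dark(s,S(p)) for p in sp]
for a,b in zip(Pt,Ps): print(*tri(a,b))
c=tri(np.mean(Pt,0),np.mean(Ps,0));print('ports',c, tri(T((362.5,249.7)),S((233,206))))
# catches tops
print('near',tri(T((338,320)),S((178,205))),'far',tri(T((380,175)),S((283,190))))
z=tri(T((620,345)),S((286,434)));print('zero',z)
print('plate',tri(T((540,323)),S((268,382))))
print('screws top',[plane('top',T(p),.03)[:2] for p in[(55,345),(622,500),(690,212)]])
print('screws side',[plane('side',S(p),.03)[:2] for p in[(72,117),(170,487),(411,438)]])
for z in(.102,.089): print('bar top',[plane('top',T(p),z)[:2] for p in[(550,300),(588,255),(560,290)]])
print('stripe side',[plane('side',S(p),.102)[:2] for p in[(232,303),(314,307)]])
print('pointer side',plane('side',S((318,376)),.036), plane('side',S((300,376)),.036))
E
```

```text
[ 0.5851 -0.0515  0.0786] 0.0002532177130163307
[ 0.6022 -0.0548  0.0791] 9.709508520320292e-05
[ 0.582  -0.0682  0.0795] 5.382935001367896e-05
[ 0.5989 -0.0716  0.0804] 3.8652615506317005e-05
[ 0.5793 -0.0852  0.0794] 0.00031290402452044126
[ 0.5961 -0.0882  0.0789] 4.7756283486262745e-05
ports (array([ 0.5906, -0.0699,  0.0792]), np.float64(8.708028178000906e-05)) (array([ 0.5908, -0.0699,  0.0793]), np.float64(0.00013141420156736935))
near (array([ 0.5609, -0.0619,  0.0855]), np.float64(0.002630085455894688)) far (array([ 0.6196, -0.074 ,  0.0846]), np.float64(0.0030149553791416015))
zero (array([ 0.5707, -0.1842,  0.0346]), np.float64(0.000844969358247899))
plate (array([ 0.5768, -0.1505,  0.0316]), np.float64(0.0006515015774011358))
screws top [array([0.5486, 0.052 ]), array([ 0.5059, -0.1893]), array([ 0.6315, -0.2115])]
screws side [array([0.5467, 0.0539]), array([ 0.5046, -0.1868]), array([ 0.6314, -0.2093])]
bar top [array([ 0.5723, -0.1432]), array([ 0.5919, -0.1571]), array([ 0.5767, -0.1469])]
bar top [array([ 0.5751, -0.1453]), array([ 0.595 , -0.1593]), array([ 0.5796, -0.149 ])]
stripe side [array([ 0.5588, -0.1388]), array([ 0.5961, -0.1571])]
pointer side [ 0.601  -0.1598  0.036 ] [ 0.5923 -0.1561  0.036 ]
```

Measurements:

| Item | Value |
|---|---|
| Cassette centre | (0.591, -0.070) |
| Port-top height | 0.079 (0.076 expected) |
| Unit yaw | about -10° |
| Dial axis | about (0.577, -0.149) |
| Dial angle | about 1.25 rad |

The first move goes above the dial with the fingers across the bar (tool y at about 62°).

```bash
python3 -m handwheel '{"steps":[{"x":-0.596,"y":-0.626,"z":0.03,"wz":2.2},{"x":-0.596,"y":-0.626,"z":0.03,"wz":2.2},{"x":-0.596,"y":-0.626,"z":0.03,"wz":2.2},{"x":-0.596,"y":-0.626,"z":0.03,"wz":2.2},{"x":-0.596,"y":-0.626,"z":0.03,"wz":2.2},{"x":-0.596,"y":-0.626,"z":0.03,"wz":2.2},{"x":-0.596,"y":-0.626,"z":0.03,"wz":2.2},{"x":-0.596,"y":-0.626,"z":0.03,"wz":2.2},{"x":-0.596,"y":-0.626,"z":0.03,"wz":2.2},{"x":-0.596,"y":-0.626,"z":0.03,"wz":2.2},{"x":-0.596,"y":-0.626,"z":0.03,"wz":2.2},{"x":-0.596,"y":-0.626,"z":0.03,"wz":2.2},{"x":-0.596,"y":-0.626,"z":0.03,"wz":2.2},{"x":-0.596,"y":-0.626,"z":0.03,"wz":2.2},{"x":-0.596,"y":-0.626,"z":0.03,"wz":2.2},{"x":-0.596,"y":-0.626,"z":0.03,"wz":2.2},{"x":-0.596,"y":-0.626,"z":0.03,"wz":2.2},{"x":-0.596,"y":-0.626,"z":0.03,"wz":2.2}]}' 0.045 20
python3 - <<'E'
from h import *
b=read_camera("side")[170:270,220:320,::-1]
cv2.imwrite("pics/side1.png",cv2.resize(b,None,fx=6,fy=6,interpolation=cv2.INTER_CUBIC))
s=arm.get_state();print(s['ee_pos'],s['eef_rot'],s['joints'])
E
```

```text
[0.18628879 0.62223898 0.1866872 ] [-4.55121259e-01 -3.10834700e+00  2.33176783e-03] [-1.26590064  0.32167271 -0.07008058  1.45141982  0.02262717  1.37077434
 -0.05690267]schema error: expected keys x, y, z, wx, wy, wz
```

View pics/side1.png

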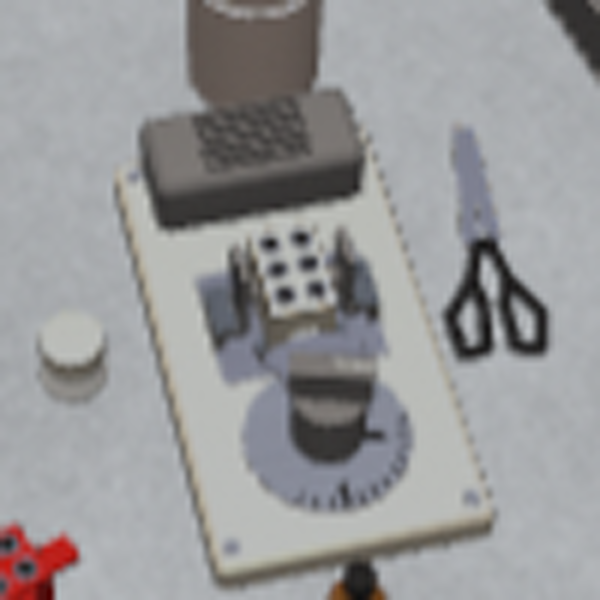

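The call was refused because every row needs all six keys. The picture shows the same scene as before, with the zero mark at (345,495) and the pointer at (375,433). I'll resend the move.

```bash
python3 -m handwheel '{"steps":[{"x":-0.596,"y":-0.626,"z":0.03,"wx":0,"wy":0,"wz":2.2},{"x":-0.596,"y":-0.626,"z":0.03,"wx":0,"wy":0,"wz":2.2},{"x":-0.596,"y":-0.626,"z":0.03,"wx":0,"wy":0,"wz":2.2},{"x":-0.596,"y":-0.626,"z":0.03,"wx":0,"wy":0,"wz":2.2},{"x":-0.596,"y":-0.626,"z":0.03,"wx":0,"wy":0,"wz":2.2},{"x":-0.596,"y":-0.626,"z":0.03,"wx":0,"wy":0,"wz":2.2},{"x":-0.596,"y":-0.626,"z":0.03,"wx":0,"wy":0,"wz":2.2},{"x":-0.596,"y":-0.626,"z":0.03,"wx":0,"wy":0,"wz":2.2},{"x":-0.596,"y":-0.626,"z":0.03,"wx":0,"wy":0,"wz":2.2},{"x":-0.596,"y":-0.626,"z":0.03,"wx":0,"wy":0,"wz":2.2},{"x":-0.596,"y":-0.626,"z":0.03,"wx":0,"wy":0,"wz":2.2},{"x":-0.596,"y":-0.626,"z":0.03,"wx":0,"wy":0,"wz":2.2},{"x":-0.596,"y":-0.626,"z":0.03,"wx":0,"wy":0,"wz":2.2},{"x":-0.596,"y":-0.626,"z":0.03,"wx":0,"wy":0,"wz":2.2},{"x":-0.596,"y":-0.626,"z":0.03,"wx":0,"wy":0,"wz":2.2},{"x":-0.596,"y":-0.626,"z":0.03,"wx":0,"wy":0,"wz":2.2},{"x":-0.596,"y":-0.626,"z":0.03,"wx":0,"wy":0,"wz":2.2},{"x":-0.596,"y":-0.626,"z":0.03,"wx":0,"wy":0,"wz":2.2}]}' 0.045 20
cat >> h.py <<'E'
from scipy.spatial.transform import Rotation as R
def show(goal=None):
    s=arm.get_state();M=R.from_rotvec(s['eef_rot']).as_matrix()
    print('t',s['t'],'p',np.round(s['ee_pos'],4),'yaw_y',round(np.degrees(np.arctan2(M[1,1],M[0,1])),2),'tilt',np.round(M[:,2],3),'j7',s['joints'][6].round(3),'F',np.round(s['contact_force'],1),'w',round(s['gripper_width'],4),'g',np.round(s['grasp_force'],1))
    if goal is not None: print('shift',np.round(M.T@(np.array(goal)-s['ee_pos']),4))
E
python3 - <<'E'
from h import *
show([.5768,-.149,.078])
E
```

```text
t: 2.4
ee_pos: [0.578, -0.1463, 0.1579]
eef_rot: [0.747, 3.051, 0.002]
contact_force: [-0.7, -0.1, 0.8]
gripper_width: 0.0452
grasp_force: 0.0
t 2.4 p [ 0.578  -0.1463  0.1579] yaw_y 62.47 tilt [ 0.001  0.001 -1.   ] j7 1.446 F [-0.7 -0.1  0.8] w 0.0452 g 0.0
shift [-0.0002 -0.0031  0.0799]
```

```bash
python3 -m handwheel '{"steps":[{"x":0,"y":-0.003,"z":0.03,"wx":0,"wy":0,"wz":0},{"x":0,"y":-0.003,"z":0.06,"wx":0,"wy":0,"wz":0},{"x":0,"y":-0.003,"z":0.08,"wx":0,"wy":0,"wz":0},{"x":0,"y":-0.003,"z":0.08,"wx":0,"wy":0,"wz":0}]}' 0.045 15;  python3 -m handwheel '{"steps":[{"x":0,"y":0,"z":0,"wx":0,"wy":0,"wz":0},{"x":0,"y":0,"z":0,"wx":0,"wy":0,"wz":0},{"x":0,"y":0,"z":0,"wx":0,"wy":0,"wz":0},{"x":0,"y":0,"z":0,"wx":0,"wy":0,"wz":0},{"x":0,"y":0,"z":0,"wx":0,"wy":0,"wz":0}]}' 0 15
python3 - <<'E'
from h import *
show()
E
```

```text
t: 2.9
ee_pos: [0.5755, -0.1497, 0.0763]
eef_rot: [-0.749, -3.048, 0.0]
contact_force: [0.4, 0.4, -0.9]
gripper_width: 0.0449
grasp_force: 0.0
t: 3.52
ee_pos: [0.5766, -0.1505, 0.0777]
eef_rot: [0.751, 3.05, 0.0]
contact_force: [-0.7, -0.4, -0.3]
gripper_width: 0.0042
grasp_force: 0.0
t 3.525 p [ 0.5766 -0.1505  0.0777] yaw_y 62.34 tilt [ 0.  0. -1.] j7 1.494 F [-0.7 -0.4 -0.3] w 0.0042 g 0.0
```

Run:
```python
from h import *
a=read_camera("side")[170:270,220:320,::-1];b=read_camera("top")[140:240,260:360,::-1]
cv2.imwrite("pics/c2.png",np.hstack([cv2.resize(i,None,fx=4,fy=4,interpolation=cv2.INTER_CUBIC) for i in(a,b)]))
show()
```

```text
t 3.625 p [ 0.5765 -0.1505  0.0776] yaw_y 62.33 tilt [ 0.  0. -1.] j7 1.494 F [-0.1  0.   0.4] w 0.0015 g 0.0
```

View pics/c2.png

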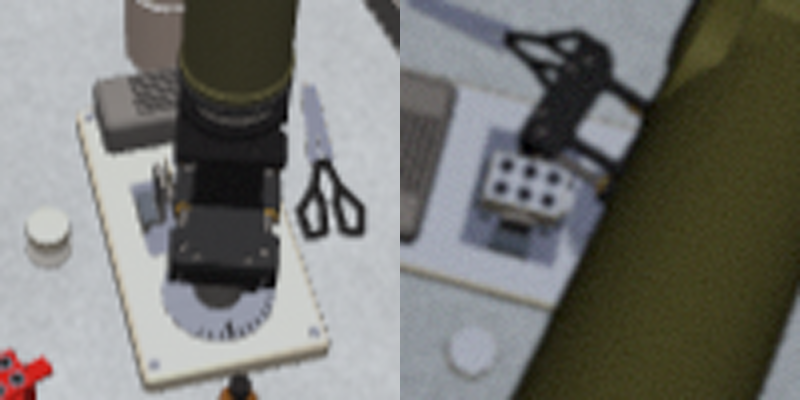

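The side view shows the gripper's 75 mm end face, bottom edge from (172,270) to (275,278) in the crop. It hides the bar, and the fingers have closed on nothing. I'll check the gripper's real place against the reported pose.

```bash
cat >> h.py <<'E'
def proj(n,p):
    m=camera_model(n);q=np.linalg.inv(np.array(m['pose']))@np.r_[p,1.]
    return np.array([m['cx']+m['fx']*q[0]/-q[2],m['cy']-m['fy']*q[1]/-q[2]])
E
python3 - <<'E'
from h import *
s=arm.get_state();p=np.array(s['ee_pos']);M=R.from_rotvec(s['eef_rot']).as_matrix()
for z in(0,-.0187,-.0697,-.12):
  for sy in(-.095,0,.095):
    q=[p+M@np.array([sx,sy,z]) for sx in(-.0375,.0375)]
    print(z,sy,[((proj('side',a)-[220,170])*4).round() for a in q],[((proj('top',a)-[260,140])*4+[400,0]).round() for a in q])
print('bar ends side/top view from model', [(proj('side',a).round(1),proj('top',a).round(1)) for a in([.5768,-.149,.102],[.5768,-.149,.076])])
print('bar measured px: ',S((273,328)),S((273,305)))
E
```

```text
0 -0.095 [array([264., 376.]), array([162., 368.])] [array([781., 240.]), array([727., 329.])]
0 0 [array([268., 265.]), array([171., 259.])] [array([665., 168.]), array([610., 255.])]
0 0.095 [array([272., 165.]), array([179., 159.])] [array([551.,  98.]), array([496., 183.])]
-0.0187 -0.095 [array([265., 363.]), array([162., 356.])] [array([788., 236.]), array([733., 326.])]
-0.0187 0 [array([270., 252.]), array([171., 245.])] [array([670., 162.]), array([614., 251.])]
-0.0187 0.095 [array([274., 151.]), array([180., 145.])] [array([554.,  91.]), array([498., 178.])]
-0.0697 -0.095 [array([270., 328.]), array([163., 320.])] [array([808., 222.]), array([751., 317.])]
-0.0697 0 [array([274., 215.]), array([172., 208.])] [array([684., 145.]), array([626., 238.])]
-0.0697 0.095 [array([278., 113.]), array([181., 106.])] [array([563.,  70.]), array([504., 161.])]
-0.12 -0.095 [array([274., 290.]), array([164., 282.])] [array([831., 207.]), array([771., 306.])]
-0.12 0 [array([279., 176.]), array([174., 168.])] [array([700., 127.]), array([639., 224.])]
-0.12 0.095 [array([282.,  72.]), array([182.,  65.])] [array([573.,  48.]), array([511., 143.])]
bar ends side/top view from model [(array([275. , 230.8]), array([320.3, 191. ])), (array([274.7, 235.3]), array([318.7, 192.9]))]
bar measured px:  [275.08333333 234.25      ] [275.08333333 230.41666667]
```

Run:
```python
from h import *
im=cv2.imread("pics/side0.png")
p=np.array([.1863,.6222,.1867]);M=R.from_rotvec([-.4551,-3.1083,.0023]).as_matrix()
x0,y0=50,20
c=cv2.resize(im[y0:y0+80,x0:x0+80],None,fx=7,fy=7,interpolation=cv2.INTER_CUBIC)
for q,col in(([0,0,0],(0,0,255)),([0,.0435,0],(0,255,255)),([0,-.0435,0],(0,255,255)),([0,0,-.0697],(0,255,0)),([.0375,0,-.0697],(0,255,0)),([0,.095,-.0697],(255,255,0))):
    u=(proj('side',p+M@np.array(q))-[x0,y0]+.5)*7;cv2.circle(c,tuple(u.round().astype(int).tolist()),4,col,-1)
cv2.imwrite("pics/g.png",c)
```

```text
(no output)
```

View pics/g.png

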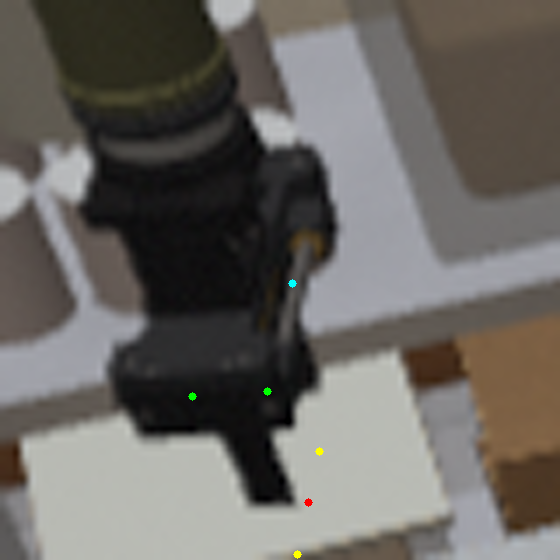

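The marked TCP (red, at (308,502)) lies below the real fingertips. The visible finger ends at (270,500), against an expected (297,554). So the real fingertips seem to sit about 30 mm higher than reported, above the bar. I'll confirm by feeling for the bar top (z = 0.102) with the closed fingers.

```bash
for i in 1; do python3 -m handwheel '{"steps":[{"x":0,"y":0,"z":0.003,"wx":0,"wy":0,"wz":0},{"x":0,"y":0,"z":0.006,"wx":0,"wy":0,"wz":0}]}'; done; python3 -m handwheel '{"steps":[{"x":0,"y":0,"z":0.003,"wx":0,"wy":0,"wz":0},{"x":0,"y":0,"z":0.003,"wx":0,"wy":0,"wz":0}]}'; python3 -m handwheel '{"steps":[{"x":0,"y":0,"z":0.003,"wx":0,"wy":0,"wz":0},{"x":0,"y":0,"z":0.003,"wx":0,"wy":0,"wz":0}]}'
```

```text
t: 3.88
ee_pos: [0.5764, -0.1505, 0.0713]
eef_rot: [-0.751, -3.05, -0.0]
contact_force: [0.1, -0.8, 0.3]
gripper_width: 0.0006
grasp_force: 0.0
t: 4.12
ee_pos: [0.5762, -0.1504, 0.0681]
eef_rot: [-0.751, -3.05, 0.0]
contact_force: [0.2, -0.3, 0.1]
gripper_width: 0.0004
grasp_force: 0.0
t: 4.38
ee_pos: [0.5768, -0.1506, 0.0674]
eef_rot: [0.751, 3.05, 0.002]
contact_force: [-4.1, 1.4, 11.1]
gripper_width: 0.0009
grasp_force: 5.3
```

The fingers touched the bar top at a reported z of 0.0675, so true z = reported z + 0.0345. I'll back up, open, and go down to a true tip height of about 0.081 (reported 0.046).

```bash
python3 -m handwheel '{"steps":[{"x":0,"y":0,"z":-0.02,"wx":0,"wy":0,"wz":0},{"x":0,"y":0.001,"z":-0.02,"wx":0,"wy":0,"wz":0},{"x":0,"y":0.001,"z":-0.02,"wx":0,"wy":0,"wz":0},{"x":0,"y":0.001,"z":-0.02,"wx":0,"wy":0,"wz":0},{"x":0,"y":0.001,"z":-0.01,"wx":0,"wy":0,"wz":0},{"x":0,"y":0.001,"z":0.0,"wx":0,"wy":0,"wz":0},{"x":0,"y":0.001,"z":0.01,"wx":0,"wy":0,"wz":0},{"x":0,"y":0.001,"z":0.019,"wx":0,"wy":0,"wz":0},{"x":0,"y":0.001,"z":0.019,"wx":0,"wy":0,"wz":0}]}' 0.05 15;  python3 -m handwheel '{"steps":[{"x":0,"y":0,"z":0,"wx":0,"wy":0,"wz":0},{"x":0,"y":0,"z":0,"wx":0,"wy":0,"wz":0},{"x":0,"y":0,"z":0,"wx":0,"wy":0,"wz":0},{"x":0,"y":0,"z":0,"wx":0,"wy":0,"wz":0},{"x":0,"y":0,"z":0,"wx":0,"wy":0,"wz":0}]}' 0 15
python3 - <<'E'
from h import *
show()
E
```

```text
t: 5.5
ee_pos: [0.5762, -0.1495, 0.0455]
eef_rot: [-0.751, -3.049, 0.0]
contact_force: [0.5, 0.1, 0.9]
gripper_width: 0.0498
grasp_force: 0.0
t: 6.12
ee_pos: [0.5773, -0.1492, 0.0467]
eef_rot: [0.751, 3.05, 0.001]
contact_force: [1.6, 0.2, 0.3]
gripper_width: 0.014
grasp_force: 15.0
t 6.125 p [ 0.5773 -0.1492  0.0467] yaw_y 62.35 tilt [ 0.001  0.001 -1.   ] j7 1.512 F [1.6 0.2 0.3] w 0.014 g 15.0
```

The bar is held at 14.0 mm with the pads aligned on it. Now I'll turn clockwise 72.4° (14.5 units).

```bash
python3 -m handwheel '{"steps":[{"x":0,"y":0,"z":0,"wx":0,"wy":0,"wz":1.5},{"x":0,"y":0,"z":0,"wx":0,"wy":0,"wz":3},{"x":0,"y":0,"z":0,"wx":0,"wy":0,"wz":4.5},{"x":0,"y":0,"z":0,"wx":0,"wy":0,"wz":6},{"x":0,"y":0,"z":0,"wx":0,"wy":0,"wz":7.5},{"x":0,"y":0,"z":0,"wx":0,"wy":0,"wz":9},{"x":0,"y":0,"z":0,"wx":0,"wy":0,"wz":10.5},{"x":0,"y":0,"z":0,"wx":0,"wy":0,"wz":12},{"x":0,"y":0,"z":0,"wx":0,"wy":0,"wz":13.5},{"x":0,"y":0,"z":0,"wx":0,"wy":0,"wz":14.5},{"x":0,"y":0,"z":0,"wx":0,"wy":0,"wz":14.5},{"x":0,"y":0,"z":0,"wx":0,"wy":0,"wz":14.5}]}' 0 25
python3 - <<'E'
from h import *
show()
E
```

```text
t: 7.62
ee_pos: [0.5762, -0.1497, 0.0467]
eef_rot: [-2.407, -2.017, 0.001]
contact_force: [-4.4, 1.0, 5.3]
gripper_width: 0.014
grasp_force: 25.0
t 7.625 p [ 0.5762 -0.1497  0.0467] yaw_y -10.09 tilt [-0.001  0.    -1.   ] j7 0.36 F [-4.4  1.   5.3] w 0.014 g 25.0
```

```bash
python3 -m handwheel '{"steps":[{"x":0,"y":0,"z":0,"wx":0,"wy":0,"wz":0},{"x":0,"y":0,"z":0,"wx":0,"wy":0,"wz":0},{"x":0,"y":0,"z":0,"wx":0,"wy":0,"wz":0},{"x":0,"y":0,"z":-0.03,"wx":0,"wy":0,"wz":0},{"x":0,"y":0,"z":-0.07,"wx":0,"wy":0,"wz":0},{"x":0.0,"y":0,"z":-0.1,"wx":0,"wy":0,"wz":0},{"x":0.04,"y":0,"z":-0.1,"wx":0,"wy":0,"wz":0},{"x":0.08,"y":0,"z":-0.1,"wx":0,"wy":0,"wz":0},{"x":0.08,"y":0,"z":-0.1,"wx":0,"wy":0,"wz":0}]}' 0.087 25
python3 - <<'E'
from h import *
show([.5906,-.0702,.028])
b=read_camera("side")[170:270,220:320,::-1]
cv2.imwrite("pics/side3.png",cv2.resize(b,None,fx=6,fy=6,interpolation=cv2.INTER_CUBIC))
E
```

```text
t: 8.75
ee_pos: [0.5922, -0.0658, 0.1461]
eef_rot: [-2.401, -2.024, -0.002]
contact_force: [-0.7, -0.3, -0.1]
gripper_width: 0.086
grasp_force: 0.0
t 8.75 p [ 0.5922 -0.0658  0.1461] yaw_y -9.74 tilt [ 0.     0.002 -1.   ] j7 0.146 F [-0.7 -0.3 -0.1] w 0.086 g 0.0
shift [-0.0049 -0.0008  0.1181]
```

View pics/side3.png

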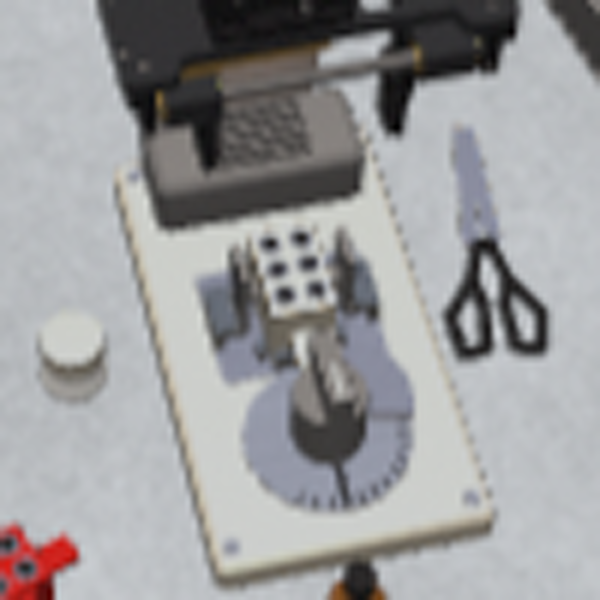

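The side view shows the pointer lying over the long zero mark (crop (345,495)), so the dial is at zero. The fingertips at (210,165) and (392,130) straddle the cassette. I'll check the fingertips against the model before going down.

```bash
python3 -m handwheel '{"steps":[{"x":0,"y":0,"z":0.04,"wx":0,"wy":0,"wz":0},{"x":0,"y":0,"z":0.04,"wx":0,"wy":0,"wz":0},{"x":0,"y":0,"z":0.04,"wx":0,"wy":0,"wz":0}]}' 0.087 25
python3 - <<'E'
from h import *
show([.5906,-.0702,.0235])
p=np.array([.5922,-.0658,.1461+.0345])
u=np.array([.985,-.171,0])
for k in(-.051,0,.051): print(((proj('side',p+k*u)-[220,170]+.5)*6).round())
ax=np.array([.5768,-.1492,.036]);d=np.array([-.1736,-.985,0])
for k in(0,.025,.037): print('ptr model',((proj('side',ax+k*d)-[220,170]+.5)*6).round())
E
```

```text
t: 9.18
ee_pos: [0.5914, -0.0722, 0.1076]
eef_rot: [2.41, 2.013, 0.001]
contact_force: [-0.4, 0.2, 0.3]
gripper_width: 0.0865
grasp_force: 0.0
t 9.175 p [ 0.5914 -0.0722  0.1076] yaw_y -10.25 tilt [ 0.001 -0.001 -1.   ] j7 0.172 F [-0.4  0.2  0.3] w 0.0865 g 0.0
shift [ 0.0018 -0.0013  0.0841]
[199. 161.]
[298. 143.]
[396. 125.]
ptr model [328. 436.]
ptr model [341. 476.]
ptr model [346. 496.]
```

Pointer and fingertips both match the model to within 1 px. Descending, then pinching.

```bash
python3 -m handwheel '{"steps":[{"x":0.001,"y":-0.001,"z":0.03,"wx":0,"wy":0,"wz":0},{"x":0.001,"y":-0.001,"z":0.05,"wx":0,"wy":0,"wz":0},{"x":0.001,"y":-0.001,"z":0.07,"wx":0,"wy":0,"wz":0},{"x":0.001,"y":-0.001,"z":0.083,"wx":0,"wy":0,"wz":0},{"x":0.001,"y":-0.001,"z":0.083,"wx":0,"wy":0,"wz":0},{"x":0.001,"y":-0.001,"z":0.083,"wx":0,"wy":0,"wz":0}]}' 0.087 25;  python3 -m handwheel '{"steps":[{"x":0,"y":0,"z":0,"wx":0,"wy":0,"wz":0},{"x":0,"y":0,"z":0,"wx":0,"wy":0,"wz":0},{"x":0,"y":0,"z":0,"wx":0,"wy":0,"wz":0},{"x":0,"y":0,"z":0,"wx":0,"wy":0,"wz":0},{"x":0,"y":0,"z":0,"wx":0,"wy":0,"wz":0},{"x":0,"y":0,"z":0,"wx":0,"wy":0,"wz":0},{"x":0,"y":0,"z":0,"wx":0,"wy":0,"wz":0}]}' 0 25
python3 - <<'E'
from h import *
show()
E
```

```text
t: 9.93
ee_pos: [0.5909, -0.07, 0.0242]
eef_rot: [2.409, 2.015, 0.001]
contact_force: [0.5, -0.5, -0.3]
gripper_width: 0.0871
grasp_force: 0.0
t: 10.8
ee_pos: [0.5905, -0.0697, 0.0242]
eef_rot: [-2.409, -2.016, -0.001]
contact_force: [-1.7, 0.9, 5.4]
gripper_width: 0.0467
grasp_force: 25.0
t 10.8 p [ 0.5905 -0.0697  0.0242] yaw_y -10.16 tilt [ 0.  0. -1.] j7 0.234 F [-1.7  0.9  5.4] w 0.0467 g 25.0
```

The opening is 46.7 mm at 25 N, so both catches are fully in. I'll lift a little first and check the force.

```bash
python3 -m handwheel '{"steps":[{"x":0,"y":0,"z":-0.004,"wx":0,"wy":0,"wz":0},{"x":0,"y":0,"z":-0.008,"wx":0,"wy":0,"wz":0},{"x":0,"y":0,"z":-0.012,"wx":0,"wy":0,"wz":0},{"x":0,"y":0,"z":-0.012,"wx":0,"wy":0,"wz":0}]}' 0 30
python3 - <<'E'
from h import *
show()
E
```

```text
t: 11.3
ee_pos: [0.5905, -0.0697, 0.0358]
eef_rot: [2.409, 2.016, 0.001]
contact_force: [-0.1, -0.1, -1.8]
gripper_width: 0.0459
grasp_force: 30.0
t 11.3 p [ 0.5905 -0.0697  0.0358] yaw_y -10.16 tilt [ 0.001  0.    -1.   ] j7 0.224 F [-0.1 -0.1 -1.8] w 0.0459 g 30.0
```

The force is -1.8 N, about a free cassette's weight, so it is clear of the keepers. I'll lift to about 10 cm.

```bash
python3 -m handwheel '{"steps":[{"x":0,"y":0,"z":-0.01,"wx":0,"wy":0,"wz":0},{"x":0,"y":0,"z":-0.02,"wx":0,"wy":0,"wz":0},{"x":0,"y":0,"z":-0.03,"wx":0,"wy":0,"wz":0},{"x":0,"y":0,"z":-0.04,"wx":0,"wy":0,"wz":0},{"x":0,"y":0,"z":-0.05,"wx":0,"wy":0,"wz":0},{"x":0,"y":0,"z":-0.06,"wx":0,"wy":0,"wz":0},{"x":0,"y":0,"z":-0.07,"wx":0,"wy":0,"wz":0},{"x":0,"y":0,"z":-0.08,"wx":0,"wy":0,"wz":0},{"x":0,"y":0,"z":-0.088,"wx":0,"wy":0,"wz":0},{"x":0,"y":0,"z":-0.092,"wx":0,"wy":0,"wz":0},{"x":0,"y":0,"z":-0.092,"wx":0,"wy":0,"wz":0},{"x":0,"y":0,"z":-0.092,"wx":0,"wy":0,"wz":0},{"x":0,"y":0,"z":-0.092,"wx":0,"wy":0,"wz":0},{"x":0,"y":0,"z":-0.092,"wx":0,"wy":0,"wz":0}]}' 0 30
python3 - <<'E'
from h import *
show()
b=read_camera("side")[170:270,220:320,::-1]
cv2.imwrite("pics/side4.png",cv2.resize(b,None,fx=6,fy=6,interpolation=cv2.INTER_CUBIC))
E
```

```text
t: 13.05
ee_pos: [0.5902, -0.0698, 0.1274]
eef_rot: [-2.409, -2.016, 0.0]
contact_force: [-0.2, 0.0, -2.0]
gripper_width: 0.0459
grasp_force: 30.0
t 13.05 p [ 0.5902 -0.0698  0.1274] yaw_y -10.17 tilt [-0. -0. -1.] j7 0.156 F [-0.2  0.  -2. ] w 0.0459 g 30.0
```

View pics/side4.png

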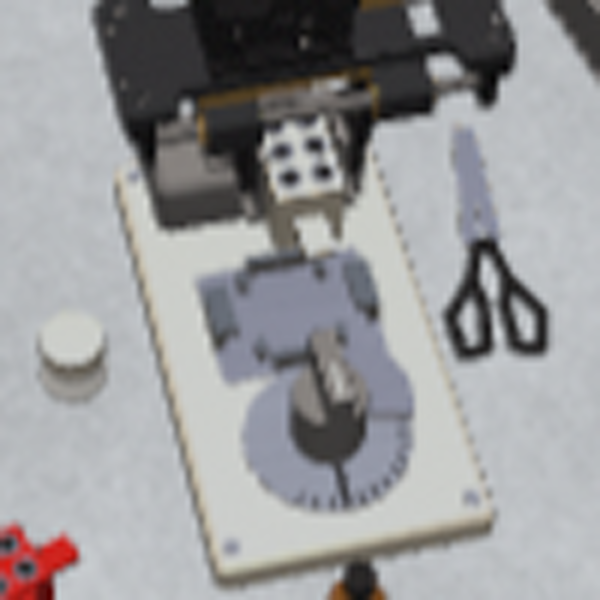

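The cassette hangs level between the fingers (crop (300,165)) above the empty seat. The pointer is still on the zero mark at (345,495) and nothing else has moved.

```bash
python3 -c "
from station import *
print(close_job())"
```

```text
the job is handed in; nothing more can be done
None
```

The job is handed in: the dial pointer is on the zero mark, and the cassette hangs level and still, pinched by both catches, about 10 cm above its seat at 13 s of the 48 s allowed; the hand-in gave no verdict.

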